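# Dispense a ball with the pedal-lift prototype and ease the lid shut

## Robot

A 6-joint arm with a two-finger parallel gripper is mounted at the origin on the work surface. World frame = base frame: x ahead of the robot, y to its left, z up, the work surface at z = 0. Lengths are in m, angles in rad, forces in N, time in s.
With the tool pointing down it reaches from about 0.35 to 0.8 m from the base axis. Payload 7.3 kg.
Tool frame: the origin (TCP) lies between the finger pads; the fingertips stand 11 mm ahead of it and the grasp point (between the pads) lies 8 mm behind it; x points along the fingers, z is the direction in which the jaws open and shut, and the axes are right-handed (so a half turn about x gives the same grasp; the last joint's range is limited). The gripper opens to 85 mm and grips with 20 to 120 N. Pads are 22 mm wide; open, the fingers measure 114 mm over their backs; the gripper's body (76 mm by 85 mm) begins 54 mm behind the grasp point. The pads swing forward as they close: fully open they stand 13 mm farther back than shut.
Start: joints at [-1.465, 0.342, 1.524, -0, 1.275, -0.146], TCP at [0.131, -0.508, 0.242] pointing down, gripper open.
Joint ranges: [-2.53, 2.53], [-0.77, 2.02], [0.04, 2.7], [-1, 4.14], [0.28, 2.66], [-3.11, 3.11]. Speed limits (rad/s): [2.57, 2.57, 3.14, 3.14, 3.14, 3.14].

## Interface

Orientations are given as a rotation vector (axis times angle).
In Python, from bench import get_obs, get_image, camera_params, sign_off gives the robot as it stands.
- The arm moves only by the tool apply_moves, never from a script. Its argument "rows" is one flat list of numbers, 7 for each row, row after row: the shift along the tool's x, y, z in cm, then the turn, a rotation vector about the tool's x, y, z in degrees, then the closure, from 0 (fully open) to 1 (shut). A call has 1 to 20 rows; each row shifts and turns the commanded pose from where the row before left it, along the tool's axes as they then stand; what a row does not reach is not made up. A row lasts 1/10 s, in which the tool goes at most 50 mm and 8.59 degrees, less where a joint would pass 70% of its speed; a pose out of reach is approached as far as the arm can. A call is refused whole if a number of a shift passes 5 or a number of a turn 8.59, either way. A call with a gripper value outside its range is refused whole. The fingers move at their own pace and stop on an object; "force" is the grip in N (left out, the last holds). Time passes only in rows, so rows that do not move let the fingers close. It gives the time, the measured TCP pose, the force and the opening at its end, in the units of the state.
- get_obs(): the state, without advancing time (a new reading comes with each control period).
- get_image(name): name is "scene" or "top"; returns the picture (384x512x3 uint8, red, green, blue); there is no depth.
- camera_params(name): a dict with "mtx" (3x3 intrinsics, pixels), "k1" (the pictures are not rectified: a ray, as slopes to the right and down, at radius r is drawn at 1 + k1 r^2 times it, then the intrinsics apply), "pose" (4x4, takes a point from camera to world coordinates). Camera axes: x right, y down, z forward; pixel columns grow to the right and rows downward; lengths in m; the calibration is good to about 2 mm. A picture is of the moment at which its call begins. camera_params takes no time and is no camera call.
- sign_off(): hands the job in, once; it reports no verdict.
The state is a dict: "clock": time; "joint_pos": joint angles; "qvel": joint speeds; "tau": joint torques, N m; "ee_pos": TCP position; "tool_rot": TCP orientation; "wrist_force": force on the tool from outside, world axes, zero at the start; "wrist_torque": the same for the moment, N m; "width": finger opening in m.
Only numpy, scipy, OpenCV 4.12 (cv2) and the standard library are available. Lean on these libraries where they do the work, as an engineer would, in place of code of your own. Each camera call takes 0.05 s, during which the arm holds its last target.

## Task

Work the plywood pedal dispenser: press its wooden roller pedal down until it rests lightly but positively on the rubber stop under it, never jamming hard on the stop, and keep it there until the red ball has rolled out under the raised lid into the catch tray. Then ease the pedal slowly all the way back up so that the lid comes down under control and shuts without slamming, and let go. Do not touch the ball, and leave the tape, jar, glue bottle and screwdriver as they are.

Things in the scene. Friction and masses are not known exactly. Their poses are not given: they have to be found in the camera images.
- dispenser: Plywood dispenser fixed to the bench; base board 485 x 170 x 18 mm. Origin on the bench under the hopper's rear, z up, +x the way the ball rolls out (board ends at x = +320 mm), -x the pedal end (board ends at x = -165 mm). Hopper at x = 30 to 170, |y| under 38 mm, 125 mm high with the lid shut. Bystanders stand 95 mm or more to either side of its middle line.
- pedal_hinge (a point): Middle of the pedal's hinge line, which runs along the dispenser's y, 67 mm above the bench. The roller hangs 130 mm from it towards -x, on two plywood arms 94 mm apart.
- roller (a point): Centre of the pedal's wooden roller, the part to press, from above at its middle, with shut fingertips. 28 mm in diameter, along the dispenser's y, 112 mm long, a white 34 mm disc at each end. At rest 102 mm above the bench; it swings almost straight down (under 5 mm outwards, to -x). It needs 2.5 to 6 N (more when low) until it meets the rubber stop after 27 to 50 mm: felt, not known.
- pedal (a joint): Pedal angle in rad: 0 = up at rest, grows as it is pressed (0.1 rad lowers the roller by 13 mm); a spring brings it back up when it is let go.
- lid (a joint): Lid angle in rad: 0 = shut, grows as it rises; linked to the pedal, 1.5 times the pedal angle. The ball gets out once it is above about 0.27; the push on the pedal dips for a moment as it slips under the lip. A pedal let go slams the lid; easing the roller up at 20 to 60 mm/s is gentle, 170 mm/s (2 rad/s at the lid) is a slam.
- stop: Metal foot, 34 x 50 x 8 mm, on the base board straight under the roller; origin at its underside. It carries a black rubber pad (24 mm in diameter) on a screw, set to a different height every time and not measured. The pad gives about 1 mm for every 4.5 N, on top of the pedal's own push. 5 to 12 N on the pad is right; more than 18 N is jamming it.
- ball_center (a point): Centre of the loose red wooden ball, 52 mm in diameter, about 52 g. It waits in the hopper behind the lid's green front lip under the clear lid, and rolls out by itself within a second or so once the lid is up, into the catch tray: green floor 24 mm above the bench, inside x = 174 to 304, |y| under 53 mm in the dispenser's frame, walls 70 to 78 mm above the bench.
- tape: Bystander: roll of grey tape lying flat, 100 mm in diameter, 48 mm high; origin under its centre.
- jar: Bystander: clear jar, 60 mm in diameter, 80 mm high; origin under its centre.
- glue: Bystander: white bottle, 56 mm in diameter, 150 mm high; origin under its centre.
- driver: Bystander: green-handled screwdriver lying on the bench, 170 mm long; origin under its middle, x along it.

How it is judged:
On the way, in this order (a step that is already met when the one before it is completed fails the run):
1. the pedal rests on the rubber stop (2.5 N or more on the pad) with the lid up, and the ball is in the catch tray (contact force between pedal and stop above 2.5 N and value of joint lid above 0.29 rad and x of ball_center in the frame of dispenser between 0.19 and 0.305 m and y of ball_center in the frame of dispenser between -0.053 and 0.053 m and height (world z) of ball_center below 0.062 m), for 0.3 s.
2. the pedal is back up and the lid shut (value of joint lid below 0.03 rad and value of joint pedal below 0.02 rad), for 0.2 s.
At the end, for the whole second after the job is handed in: The ball lies in the catch tray (its centre inside the tray walls and under 62 mm above the bench, slower than 0.1 m/s), the lid is shut (under 0.03 rad) and the pedal fully up (under 0.02 rad) (all of step 2 and x of ball_center in the frame of dispenser between 0.19 and 0.305 m and y of ball_center in the frame of dispenser between -0.053 and 0.053 m and height (world z) of ball_center below 0.062 m and linear speed of ball below 0.1 m/s); the robot touches nothing.
It fails at once if the pedal jammed on the stop: more than 18 N on the rubber pad (contact force between pedal and stop above 18 N).
It fails at once if the lid slammed: it came down faster than 2 rad/s (velocity of joint lid below -2 rad/s).
It fails at once if the ball touched by the robot (contact force between any of the fingers, the arm and ball above 0.3 N).
It fails at once if a bystander moved by more than 15 mm (distance of any of tape, jar, glue, driver from where it was at the start of the episode above 0.015 m).
It also fails if it takes over 40 s, if anything falls off the work surface, if the arm or the gripper's body presses on something with over 40 N, if the wrist force passes 120 N, or if a joint passes its speed limit or range.

## Working session

There is one attempt and no reset: what is moved stays moved. The work goes in short steps, Python scripts to look and compute and a tool call to move; the robot and the scene stay as the last step left them, time stands still between calls to the robot, and variables do not carry over. Pictures are saved under pics/ and viewed, and the job is handed in when it is done.

Besides the shell and the picture viewer there is one more tool, called after ">>>" as name(argument=value, ...) on one line, values as JSON. apply_moves: Moves the arm, as the interface text tells. Its arguments: {"type":"object","properties":{"rows":{"type":"array","items":{"type":"number"}},"force":{"type":"number"}},"required":["rows"]}

```bash
mkdir -p pics; ls; python3 - <<'E'
from bench import *
import cv2
for n in("scene","top"):
    cv2.imwrite(f"pics/{n}0.png",cv2.resize(get_image(n)[:,:,::-1],(800,600),interpolation=cv2.INTER_CUBIC))
    print(camera_params(n))
o=get_obs();print(o)
E
```

```text
pics
{'mtx': array([[469.9886511 ,   0.        , 254.65024008],
       [  0.        , 469.9886511 , 191.399272  ],
       [  0.        ,   0.        ,   1.        ]]), 'k1': -0.08627684355295372, 'pose': array([[-0.85042428,  0.38093571, -0.36285883,  1.05883594],
       [ 0.52609034,  0.61217587, -0.59031319,  0.8261063 ],
       [-0.00273795, -0.69291319, -0.72101582,  1.00656473],
       [ 0.        ,  0.        ,  0.        ,  1.        ]])}
{'mtx': array([[491.96079401,   0.        , 259.63587218],
       [  0.        , 491.96079401, 192.82651894],
       [  0.        ,   0.        ,   1.        ]]), 'k1': -0.12634775364377235, 'pose': array([[ 0.01380102, -0.98921626,  0.14581059,  0.42934444],
       [-0.99985671, -0.01222329,  0.01171083,  0.05976929],
       [-0.00980226, -0.14595132, -0.98924321,  1.37923801],
       [ 0.        ,  0.        ,  0.        ,  1.        ]])}
{'clock': 0.1, 'joint_pos': array([-1.46500186e+00,  3.42636535e-01,  1.52489038e+00,  2.66308078e-05,
        1.27536981e+00, -1.45987959e-01]), 'qvel': array([-7.41470077e-06, -2.17381607e-03, -1.86652792e-03, -1.09053005e-03,
        8.23884990e-05, -1.38584187e-04]), 'tau': array([ 1.23010017e-03, -4.34449375e+01, -2.46490717e+01, -2.03597683e-04,
        4.72404281e-03, -1.75642447e-05]), 'ee_pos': array([ 0.13079482, -0.50811781,  0.24171486]), 'tool_rot': array([ 1.02268062,  1.31874842, -1.02108273]), 'wrist_force': array([-0.61509734,  0.29919095, -0.16981824]), 'wrist_torque': array([-0.04617367, -0.04246512, -0.03895117]), 'width': 0.08544988000407187}
```

View pics/scene0.png

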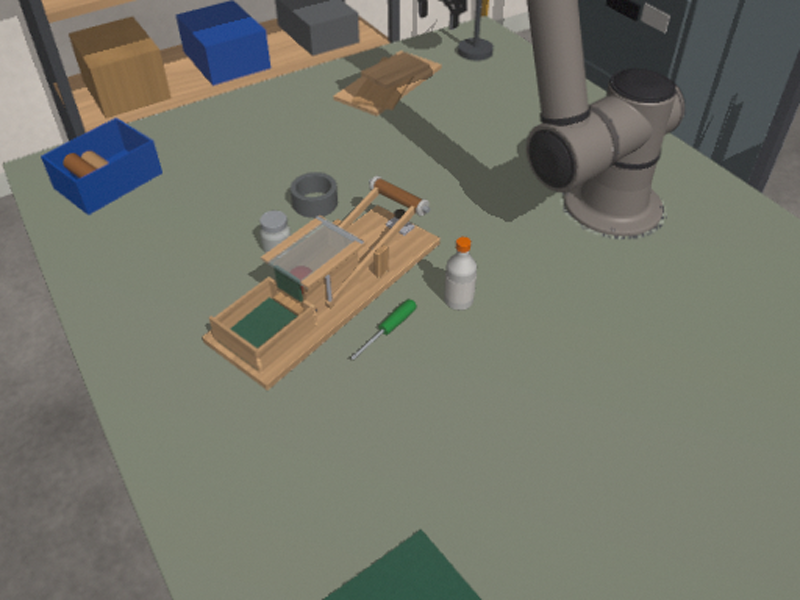

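View pics/top0.png

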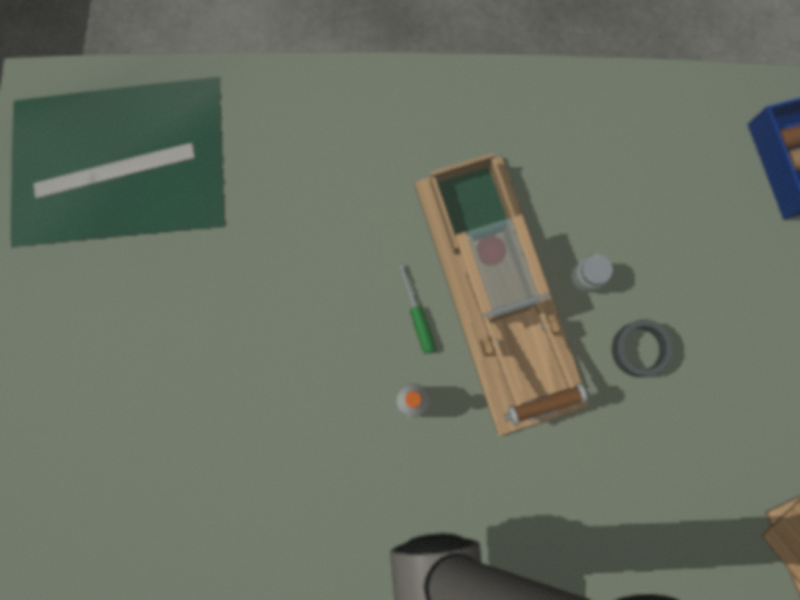

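The pictures show the dispenser with its pedal end toward the robot. In the top view the roller runs from about (514,414) to (584,395). In the scene view it runs from about (376,184) to (424,207). I'll enlarge both.

```bash
python3 - <<'E'
import cv2
from bench import *
a=cv2.imread
s=get_image("scene")[:,:,::-1];t=get_image("top")[:,:,::-1]
c=s[105:165,225:305];cv2.imwrite("pics/sc.png",cv2.resize(c,(800,600),interpolation=cv2.INTER_CUBIC))
c=t[230:290,310:390];cv2.imwrite("pics/tc.png",cv2.resize(c,(800,600),interpolation=cv2.INTER_CUBIC))
E
```

```text
(no output)
```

View pics/sc.png

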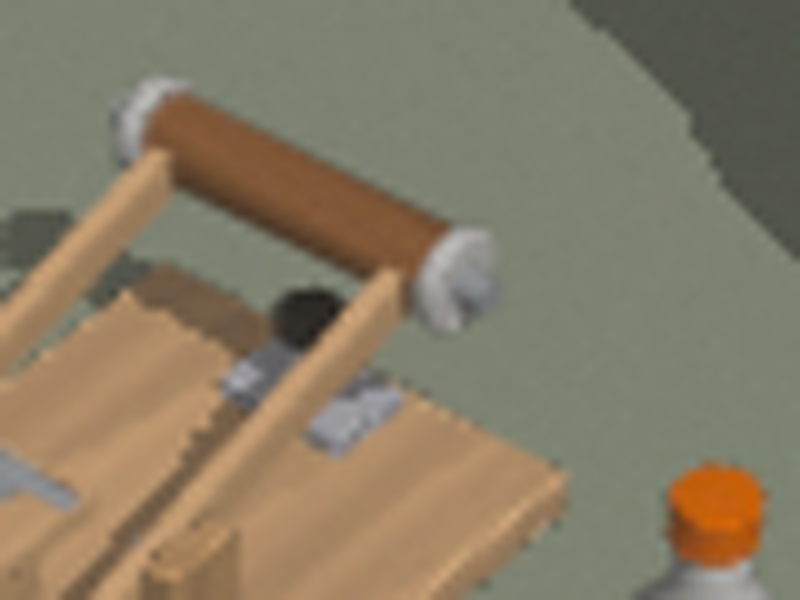

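View pics/tc.png

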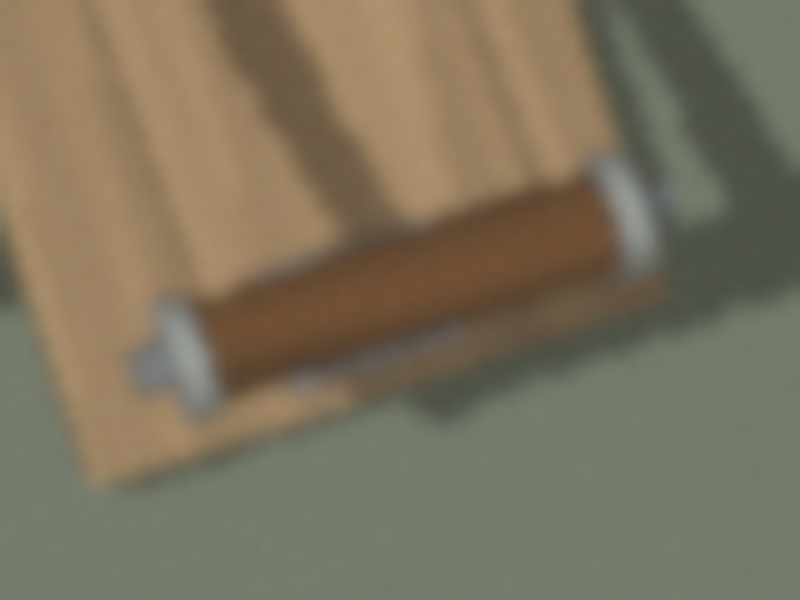

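The roller's end discs are at (188,355) and (628,217) in the top crop, and at (148,122) and (458,280) in the scene crop. Next I triangulate them.

```bash
cat > h.py <<'E'
import numpy as np,cv2
from bench import *
from scipy.spatial.transform import Rotation as R
def ray(n,u,v):
    c=camera_params(n);K=c["mtx"];
    p=cv2.undistortPoints(np.array([[[u,v]]],float),K,np.array([c["k1"],0,0,0.]))[0,0]
    d=c["pose"][:3,:3]@np.array([p[0],p[1],1]);return c["pose"][:3,3],d/np.linalg.norm(d)
def onz(n,u,v,z):
    o,d=ray(n,u,v);return o+d*(z-o[2])/d[2]
def tri(a,b):
    A=np.zeros((3,3));B=np.zeros(3);
    rs=[ray("scene",*a),ray("top",*b)]
    for o,d in rs:
        P=np.eye(3)-np.outer(d,d);A+=P;B+=P@o
    x=np.linalg.solve(A,B);return x,[np.linalg.norm(np.cross(x-o,d)) for o,d in rs]
def sc(u,v):return (u+.5)/10-.5+225,(v+.5)/10-.5+105
def tc(u,v):return (u+.5)/10-.5+310,(v+.5)/10-.5+230
E
python3 - <<'E'
from h import *
np.set_printoptions(precision=4,suppress=True)
r=tri(sc(148,122),tc(628,217));l=tri(sc(458,280),tc(188,355))
print(r,l)
print(onz("top",*tc(628,217),.102),onz("top",*tc(188,355),.102))
print(onz("scene",*sc(148,122),.102),onz("scene",*sc(458,280),.102))
a=onz("top",*tc(628,217),.102);b=onz("top",*tc(188,355),.102)
d=b-a;print("len",np.linalg.norm(d),"yaw of disp y dir",np.degrees(np.arctan2(d[1],d[0])),"mid",(a+b)/2)
o=get_obs();print(o["ee_pos"]);M=R.from_rotvec(o["tool_rot"]).as_matrix();print(M)
E
```

```text
(array([ 0.4692, -0.2214,  0.0983]), [np.float64(0.0013876035479170846), np.float64(0.0013876035479168695)]) (array([ 0.4308, -0.1047,  0.0983]), [np.float64(0.0010175046189269574), np.float64(0.0010175046189269535)])
[ 0.468  -0.2197  0.102 ] [ 0.4316 -0.1049  0.102 ]
[ 0.4726 -0.2182  0.102 ] [ 0.4326 -0.1002  0.102 ]
len 0.12048878757933329 yaw of disp y dir 107.5848259239269 mid [ 0.4498 -0.1623  0.102 ]
[ 0.1308 -0.5082  0.2419]
[[-0.0001  0.9685  0.2491]
 [ 0.0009  0.2491 -0.9685]
 [-1.      0.0001 -0.0009]]
```

>>> apply_moves(rows=[0,1.5,-1,0,0,0,1,0,2.5,-1.6,0,0,0,1,0,2.5,-1.6,0,0,0,1,0,2.5,-1.6,0,0,0,1,0,2.5,-1.6,0,0,0,1,0,2.5,-1.6,0,0,0,1,0,2.5,-1.6,0,0,0,1,0,2.5,-1.6,0,0,0,1,0,2.5,-1.6,0,0,0,1,0,2.5,-1.6,0,0,0,1,0,2.5,-1.6,0,0,0,1,0,2.5,-1.6,0,0,0,1,0,2.5,-1.6,0,0,0,1,0,2.5,-1.6,0,0,0,1,0,2.5,-1.6,0,0,0,1,0,2.5,-1.6,0,0,0,1,0,0.5,-0.6,0,0,0,1,0,0,0,0,0,0,1,0,0,0,0,0,0,1,0,0,0,0,0,0,1])

```text
clock: 2.2
ee_pos: [0.4489, -0.1627, 0.2423]
tool_rot: [1.022, 1.317, -1.023]
wrist_force: [0.4, 0.1, -0.3]
width: -0.0002
```

>>> apply_moves(rows=[1,0,0,0,0,0,1,2,0,0,0,0,0,1,2,0,0,0,0,0,1,2,0,0,0,0,0,1,2,0,0,0,0,0,1,0.8,0,0,0,0,0,1,0,0,0,0,0,0,1,0,0,0,0,0,0,1])

```text
clock: 3.0
ee_pos: [0.4498, -0.1625, 0.1447]
tool_rot: [1.022, 1.317, -1.022]
wrist_force: [-0.4, 0.6, -0.4]
width: 0.0001
```

```bash
python3 - <<'E'
import cv2
from bench import *
s=get_image("scene")[:,:,::-1];t=get_image("top")[:,:,::-1]
cv2.imwrite("pics/sc2.png",cv2.resize(s[75:195,170:330],(800,600),interpolation=cv2.INTER_CUBIC))
cv2.imwrite("pics/tc2.png",cv2.resize(t[170:290,260:420],(800,600),interpolation=cv2.INTER_CUBIC))
print(get_obs()["wrist_force"])
E
```

```text
[-0.81117833 -0.67384563  0.24680755]
```

View pics/sc2.png

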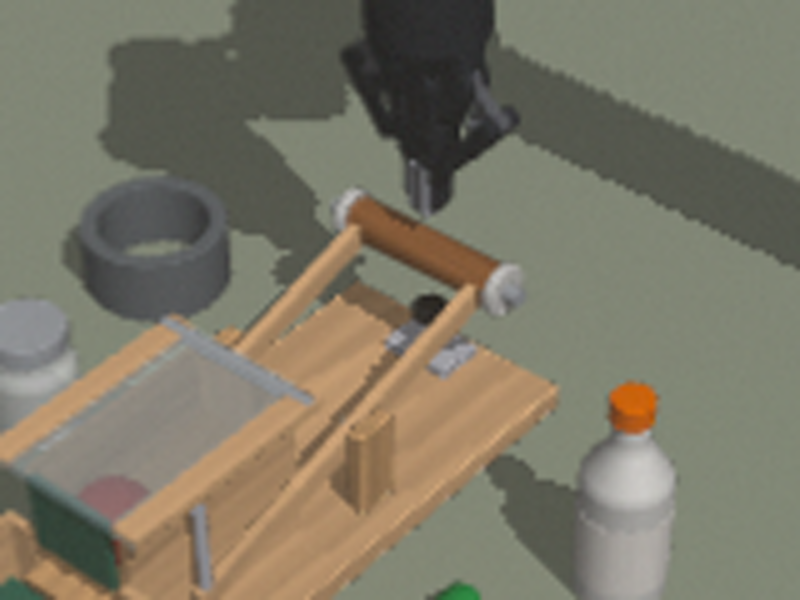

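View pics/tc2.png

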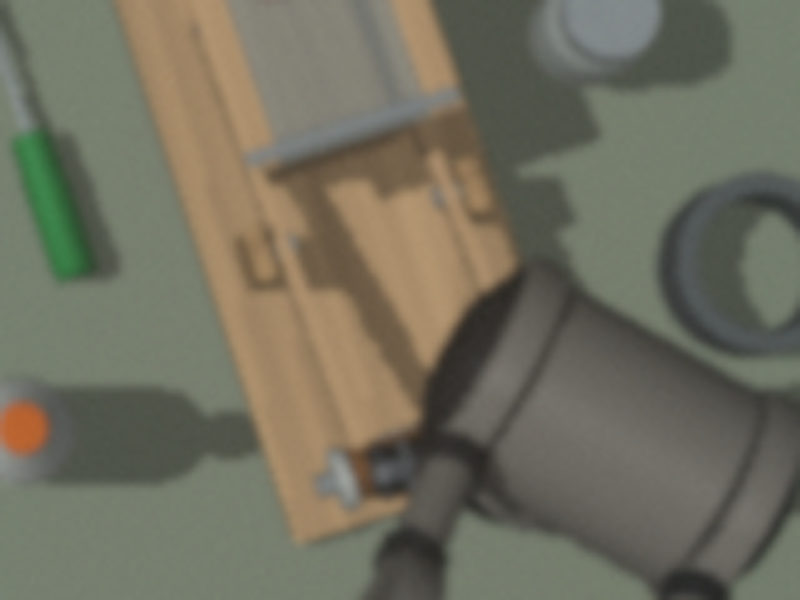

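Both pictures show the shut fingertips centred over the roller, about 18 mm above it, at (432,212) in the scene crop. Nothing stands close to the arm.

>>> apply_moves(rows=[0.2,0,0,0,0,0,1,0.3,0,0,0,0,0,1,0.3,0,0,0,0,0,1,0.3,0,0,0,0,0,1,0.2,0,0,0,0,0,1,0.2,0,0,0,0,0,1,0.2,0,0,0,0,0,1,0.2,0,0,0,0,0,1,0.2,0,0,0,0,0,1,0.2,0,0,0,0,0,1,0.2,0,0,0,0,0,1,0,0,0,0,0,0,1])

```text
clock: 4.3
ee_pos: [0.4492, -0.1623, 0.1194]
tool_rot: [1.021, 1.318, -1.022]
wrist_force: [-3.7, -1.4, 5.2]
width: 0.0001
```

>>> apply_moves(rows=[0.2,-0.1,0,0,0,0,1,0.2,-0.1,0,0,0,0,1,0.2,-0.05,0,0,0,0,1,0.2,-0.02,0,0,0,0,1,0.2,-0.02,0,0,0,0,1,0,0,0,0,0,0,1,0,0,0,0,0,0,1])

```text
clock: 5.0
ee_pos: [0.4468, -0.163, 0.1093]
tool_rot: [1.022, 1.318, -1.022]
wrist_force: [-1.7, -1.0, 3.1]
width: 0.0002
```

```bash
python3 - <<'E'
import cv2
from bench import *
for i in range(3):
  s=get_image("scene")[:,:,::-1];print(get_obs()["wrist_force"],get_obs()["ee_pos"])
cv2.imwrite("pics/sc3.png",cv2.resize(s[90:210,150:310],(800,600),interpolation=cv2.INTER_CUBIC))
E
```

```text
[-1.61589713 -1.36824286  2.43710665] [ 0.4468443  -0.16295192  0.10926974]
[-2.26236127 -1.82149899  3.76298068] [ 0.44686951 -0.16292235  0.10928089]
[-1.84612629 -1.14926786  3.46144955] [ 0.44688158 -0.16292072  0.10928276]
```

View pics/sc3.png

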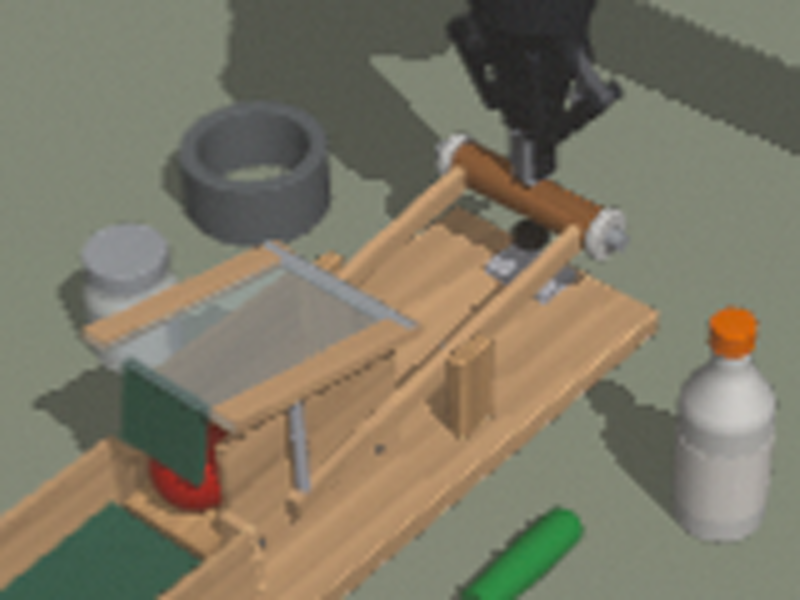

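The lid is lifting and the tips press the middle of the roller at (535,175). The ball is still behind the lip.

>>> apply_moves(rows=[0.1,-0.05,0,0,0,0,1,0.1,-0.05,0,0,0,0,1,0.1,0,0,0,0,0,1,0.1,0,0,0,0,0,1,0.1,0,0,0,0,0,1,0.1,0,0,0,0,0,1,0.1,0,0,0,0,0,1,0,0,0,0,0,0,1])

```text
clock: 5.95
ee_pos: [0.4455, -0.1633, 0.1022]
tool_rot: [1.021, 1.318, -1.022]
wrist_force: [-2.6, -2.4, 5.0]
width: -0.0001
```

>>> apply_moves(rows=[0.1,0,0,0,0,0,1,0.1,0,0,0,0,0,1,0,0,0,0,0,0,1])

```text
clock: 6.25
ee_pos: [0.4452, -0.1634, 0.1001]
tool_rot: [1.021, 1.319, -1.023]
wrist_force: [-2.9, -3.8, 5.1]
width: 0.0001
```

>>> apply_moves(rows=[0.1,0,0,0,0,0,1,0,0,0,0,0,0,1])

```text
clock: 6.45
ee_pos: [0.4452, -0.1633, 0.0991]
tool_rot: [1.021, 1.319, -1.023]
wrist_force: [-3.2, -2.8, 5.8]
width: -0.0
```

>>> apply_moves(rows=[0.1,0,0,0,0,0,1,0,0,0,0,0,0,1])

```text
clock: 6.65
ee_pos: [0.4452, -0.1633, 0.0981]
tool_rot: [1.021, 1.319, -1.023]
wrist_force: [-2.9, -2.0, 6.0]
width: -0.0002
```

>>> apply_moves(rows=[0.1,-0.05,0,0,0,0,1,0,0,0,0,0,0,1])

```text
clock: 6.85
ee_pos: [0.445, -0.1634, 0.0972]
tool_rot: [1.021, 1.318, -1.022]
wrist_force: [-1.7, -1.4, 6.1]
width: -0.0001
```

>>> apply_moves(rows=[0.1,-0.03,0,0,0,0,1,0,0,0,0,0,0,1])

```text
clock: 7.05
ee_pos: [0.4449, -0.1635, 0.0962]
tool_rot: [1.021, 1.318, -1.022]
wrist_force: [-1.7, -2.2, 5.1]
width: 0.0
```

```bash
python3 - <<'E'
import cv2
from bench import *
for i in range(2):
  s=get_image("scene")[:,:,::-1];print(get_obs()["wrist_force"],get_obs()["ee_pos"])
cv2.imwrite("pics/sc4.png",cv2.resize(s[90:210,150:310],(800,600),interpolation=cv2.INTER_CUBIC))
E
```

```text
[-1.44714123 -1.51000136  6.26828293] [ 0.44488491 -0.16344739  0.09628638]
[-1.83967367 -2.13574348  5.39903966] [ 0.44487851 -0.16346912  0.09629593]
```

View pics/sc4.png

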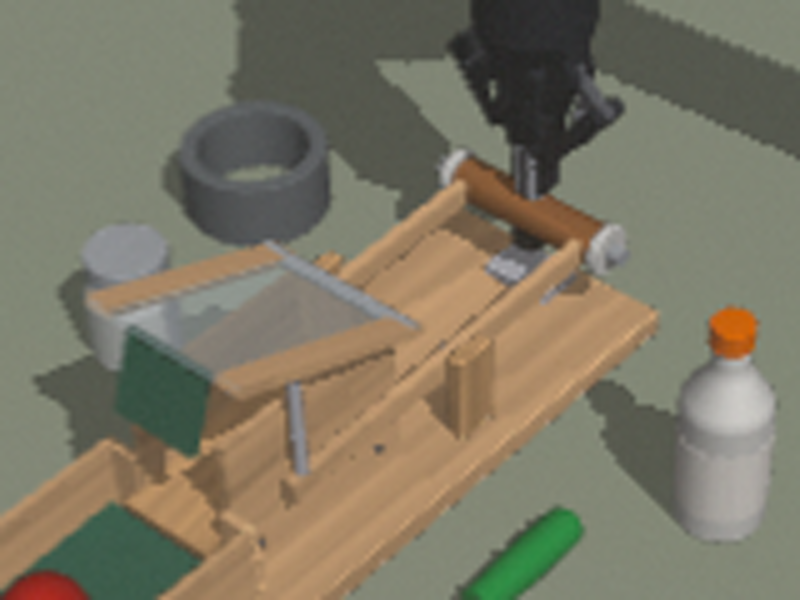

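The ball has rolled into the tray at (45,590), and the pad is close under the roller at (525,240). I keep going until I feel the stop.

>>> apply_moves(rows=[0.1,-0.02,0,0,0,0,1,0,0,0,0,0,0,1])

```text
clock: 7.35
ee_pos: [0.4447, -0.1635, 0.0953]
tool_rot: [1.021, 1.318, -1.022]
wrist_force: [-2.3, -2.0, 5.1]
width: -0.0004
```

>>> apply_moves(rows=[0.1,-0.02,0,0,0,0,1,0,0,0,0,0,0,1])

```text
clock: 7.55
ee_pos: [0.4447, -0.1636, 0.0946]
tool_rot: [1.021, 1.317, -1.022]
wrist_force: [-2.5, -1.3, 9.2]
width: -0.0002
```

>>> apply_moves(rows=[0.1,0,0,0,0,0,1,0,0,0,0,0,0,1,0,0,0,0,0,0,1])

```text
clock: 7.85
ee_pos: [0.4446, -0.1636, 0.0939]
tool_rot: [1.021, 1.317, -1.022]
wrist_force: [-3.8, -1.0, 12.1]
width: -0.0001
```

```bash
python3 - <<'E'
import cv2
from bench import *
for i in range(6):
  s=get_image("scene" if i%2 else "top")[:,:,::-1];print(get_obs()["wrist_force"],get_obs()["ee_pos"])
  if i==4: t=s
cv2.imwrite("pics/sc5.png",cv2.resize(s[90:270,110:350],(800,600),interpolation=cv2.INTER_CUBIC))
E
```

```text
[-4.40816373 -0.67832445 11.90395441] [ 0.44461209 -0.16359346  0.09394911]
[-3.06080206 -0.55478607 12.70936399] [ 0.44461062 -0.16360908  0.09396427]
[-3.75949549 -0.32578081 12.75277211] [ 0.44459645 -0.16361687  0.09397104]
[-3.2868508  -0.64070035 11.27720551] [ 0.44462747 -0.16361731  0.09398341]
[-2.90257316 -0.43133359 11.83580058] [ 0.44464273 -0.16359725  0.09398795]
[-2.70828324 -1.99542089 12.59402247] [ 0.44462551 -0.1636152   0.09398055]
```

View pics/sc5.png

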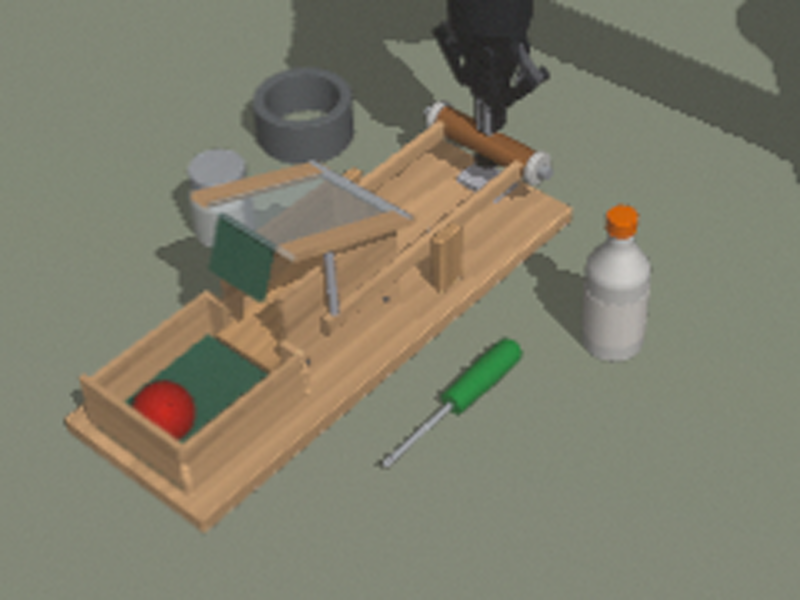

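The ball lies in the tray at (163,410) and the lid is up. The wrist reads a steady 12 N, of which about 6.5 N is on the pad. I hold a little longer, then ease up at about 30 mm/s.

>>> apply_moves(rows=[0,0,0,0,0,0,1,0,0,0,0,0,0,1,0,0,0,0,0,0,1,0,0,0,0,0,0,1,0,0,0,0,0,0,1,0,0,0,0,0,0,1])

```text
clock: 8.75
ee_pos: [0.4446, -0.1636, 0.094]
tool_rot: [1.021, 1.317, -1.022]
wrist_force: [-2.9, -1.3, 12.8]
width: 0.0002
```

>>> apply_moves(rows=[-0.1,0,0,0,0,0,1,-0.2,0,0,0,0,0,1,-0.3,0,0,0,0,0,1,-0.3,0.02,0,0,0,0,1,-0.3,0.02,0,0,0,0,1,-0.3,0.03,0,0,0,0,1,-0.3,0.04,0,0,0,0,1,-0.3,0.05,0,0,0,0,1,-0.3,0.05,0,0,0,0,1,-0.3,0.05,0,0,0,0,1,-0.3,0.05,0,0,0,0,1,-0.2,0.04,0,0,0,0,1,-0.2,0.04,0,0,0,0,1,-0.2,0.04,0,0,0,0,1,-0.2,0,0,0,0,0,1,-0.2,0,0,0,0,0,1])

```text
clock: 10.35
ee_pos: [0.4483, -0.1622, 0.1331]
tool_rot: [1.022, 1.319, -1.022]
wrist_force: [-0.5, 0.3, 0.4]
width: -0.0001
```

>>> apply_moves(rows=[-0.3,0,0,0,0,0,1,-0.5,0,0,0,0,0,1,-1,0,0,0,0,0,1,-2,0,0,0,0,0,1,-2,0,0,0,0,0,1,-2,0,0,0,0,0,1,-1,0,0,0,0,0,1,0,0,0,0,0,0,1,0,0,0,0,0,0,1])

```text
clock: 11.25
ee_pos: [0.4485, -0.1622, 0.2209]
tool_rot: [1.022, 1.318, -1.022]
wrist_force: [0.7, -0.4, 0.2]
width: -0.0001
```

```bash
python3 - <<'E'
import cv2
from bench import *
s=get_image("scene")[:,:,::-1];print(get_obs()["wrist_force"],get_obs()["ee_pos"])
cv2.imwrite("pics/sc6.png",cv2.resize(s[90:270,110:350],(800,600),interpolation=cv2.INTER_CUBIC))
E
```

```text
[-0.0761281  -0.33518983  0.01317903] [ 0.44835661 -0.1620888   0.22050107]
```

View pics/sc6.png

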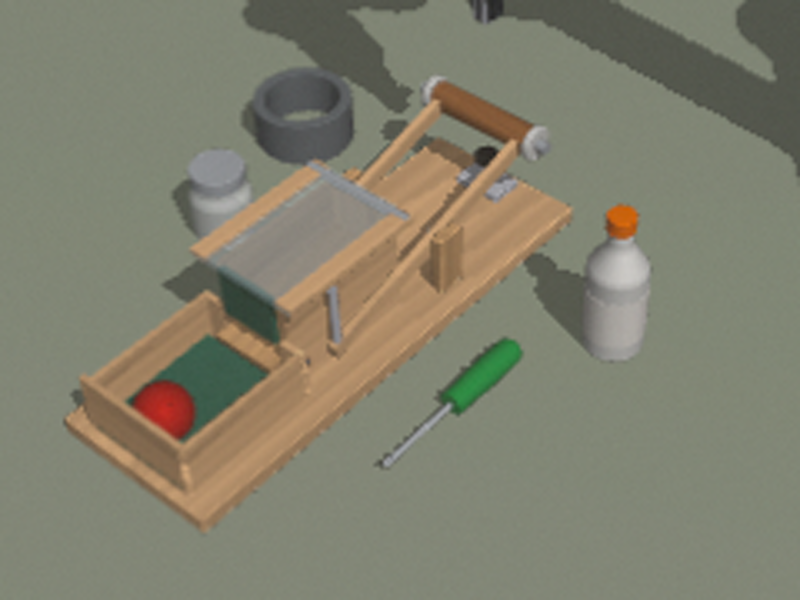

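The lid looks shut, the pedal is up, the ball is in the tray at (163,410) and the gripper is clear. I'll compare the roller and lid with the first picture.

```bash
python3 - <<'E'
import cv2,numpy as np
from bench import *
s=get_image("scene")[:,:,::-1]
a=cv2.imread("pics/scene0.png"); b=cv2.resize(s,(800,600),interpolation=cv2.INTER_CUBIC)
for n,(x0,x1,y0,y1) in dict(roller=(365,435,172,218),lid=(262,365,217,262)).items():
    T=cv2.cvtColor(a[y0:y1,x0:x1],6);r=cv2.matchTemplate(cv2.cvtColor(b[y0-10:y1+10,x0-10:x1+10],6),T,cv2.TM_CCOEFF_NORMED)
    _,m,_,l=cv2.minMaxLoc(r);print(n,m,l[0]-10,l[1]-10)
E
```

```text
roller 0.9984790682792664 0 0
lid 0.9959803223609924 0 0
```

```bash
python3 -c "
from bench import *
print(sign_off())"
```

```text
the job is handed in; nothing more can be done
None
```

The job is done and handed in at about 11.4 s on the robot clock; sign-off gives no verdict.

- **Pressing:** I pressed the middle of the roller with shut fingertips and met the stop after about 32 mm. I held it there at about 12 N on the wrist, which I estimate as 6–7 N on the pad, for about 1.4 s. The ball was already in the tray when the hold began.
- **Easing back:** I brought the pedal up at 20 to 30 mm/s until the wrist force fell to zero, then raised the gripper clear.
- **Last checks:** The last pictures show the roller and lid at their starting positions (0 pixel shift against the first picture). The ball lies in the tray, and the tape, jar, bottle and screwdriver look unmoved by eye. The wrist force was about 0 N, so nothing was being touched.

No check failed. While pressing, I felt some sideways friction on the tips (2 to 4 N) and eased it by following the roller outwards a few millimetres. I judged the lid's speed only from the commanded pedal speed.

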